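Seat the cork liner, then hold the bayonet lid half turned

ROBOT

A 7-joint arm with a two-finger parallel gripper is mounted at the origin on the work surface. World frame = base frame: x ahead of the robot, y to its left, z up, the work surface at z = 0. Lengths are in m, angles in rad, forces in N, time in s.
With the tool pointing down it reaches from about 0.425 to 0.925 m from the base axis. Payload 6.8 kg.
Tool frame: the origin (TCP) lies midway between the tips of the shut fingers; the grasp point (between the pads) lies 19 mm behind it; z points along the fingers, x is the direction in which the jaws open and shut, and the axes are right-handed (so a half turn about z gives the same grasp; the last joint's range is limited). The gripper opens to 85 mm and grips with 20 to 120 N. Pads are 22 mm wide; open, the fingers measure 114 mm over their backs; the gripper's body (76 mm by 85 mm) begins 54 mm behind the grasp point. The pads swing forward as they close: fully open they stand 13 mm farther back than shut.
Start: joints at [1.121, 0.477, 0.022, 1.555, -0.011, 1.109, -0.083], TCP at [0.226, -0.636, 0.231] pointing down, gripper open.
Joint ranges: [-2.96, 2.96], [-0.34, 2.1], [-1.41, 1.46], [0.24, 2.44], [-1.37, 4.51], [0.17, 1.92], [-2.96, 2.96]. Speed limits (rad/s): [2.39, 2.39, 3.14, 3.14, 3.14, 3.14, 3.14].

INTERFACE

Orientations are given as a unit quaternion [w, x, y, z].
In Python, from station import bot, imaging, nets gives the robot as it stands. The module is installed in compiled form; this text tells all that it offers.
- The arm moves only by the tool apply_moves, never from a script. Its argument "moves" is text: rows parted by semicolons, each of 7 numbers parted by spaces: the gripper command: -1 is fully open, 1 is shut, values between are in proportion, then the shift along the tool's x, y, z normalised to -1 to 1, where 1 is 120 mm, then the turn, a rotation vector about the tool's x, y, z normalised to -1 to 1, where 1 is 4 degrees. In form: hand dx dy dz rx ry rz; .... A call has 1 to 12 rows; each row shifts and turns the commanded pose from where the row before left it, along the tool's axes as they then stand; what a row does not reach is not made up. A row lasts 1/12 s, in which the tool goes at most 41.7 mm and 7.16 degrees, less where a joint would pass 70% of its speed; a pose out of reach is approached as far as the arm can. A call with a number of a shift or a turn outside -1 to 1 is refused whole. A call with a gripper value outside its range is refused whole. The fingers move at their own pace and stop on an object; "force" is the grip in N (left out, the last holds). Time passes only in rows, so rows that do not move let the fingers close. It gives the time, the measured TCP pose, the force and the opening at its end, in the units of the state.
- bot.get_obs(): the state, without advancing time (a new reading comes with each control period).
- imaging.read_camera(name): name is "side" or "top"; returns a dict with "image" (400x640x3 uint8, red, green, blue), "fx", "fy", "cx", "cy" (pixels), "view" (4x4, takes a point from world to camera coordinates). Camera axes: x right, y down, z forward; pixel columns grow to the right and rows downward; lengths in m; the calibration is good to about 2 mm. A picture is of the moment at which its call begins. There is no depth.
- bot.hand_in(): hands the job in, once; it reports no verdict.
Trained networks look in a picture, given as the dict that the camera call returned (one of the last four; its "shot" number tells which), for a name from the list of things; names that differ only in an ending like _2 or _b are one class to them, and where a whole thing is asked for, a point or a joint stands for the part that bears it (a point fixed in the world has none). Each returns a list of dicts, best first, with "score" (0 to 1); they miss things now and then, are a little off and sometimes report something else, mostly with a low value. They report only what shows in the picture. A call takes as long as a camera call. They do not tell look-alikes from the thing itself.
- nets.spot_in(picture, name): "rect" ([left, top, right, bottom] in pixels, round what is visible of it).
- nets.outline_of(picture, name): "region" (400x640 bool, what is visible of it) and "rect" ([left, top, right, bottom] in pixels, round what is visible of it).
- nets.spot_point(picture, name): "location" ([column, row] in pixels: a listed point, or the origin of a listed thing).
The state is a dict: "t": time; "q": joint angles; "joint_vel": joint speeds; "joint_torque": joint torques, N m; "eef_pos": TCP position; "tool_rot": TCP orientation; "contact_force": force on the tool from outside, world axes, zero at the start; "torque": the same for the moment, N m; "gripper_width": opening from 0.0 (shut) to 1.0 (fully open).
Only numpy, scipy, OpenCV 4.12 (cv2) and the standard library are available. Lean on these libraries where they do the work, as an engineer would, in place of code of your own. Each camera call takes 0.05 s, during which the arm holds its last target.

TASK

The cork disc inside the round metal pot fixed to the shelf is tipped up on one side: press it down until it lies flat on the pot's floor. Then drop the lid into the pot, its two lugs through the two slots in the rim, and turn it clockwise (seen from above) about 40 degrees, half of its travel and short of the lock click. Finish while still gripping the lid there, so the fit can be checked, and leave the other things on the shelf where they are.

Things in the scene. Friction and masses are not known exactly. Their poses are not given: they have to be found in the camera images.
- pot: Aluminium pot screwed to the shelf (never moves), 100 mm outer diameter, 52 mm high, open top, on a base plate 120 mm across, 3 mm thick. Origin: centre of its underside; z up. Inside: 72 mm bore, floor 8 mm above the underside. Its two slots are at its +x and -x; the same turned by half a turn, except for the cork disc and the catch.
- pot_mouth (a point): Centre of the pot's mouth, 52 mm above its underside. The rim is 5 mm thick over the lug channels, its opening 72 mm across. Seated, the lid's plate lies on the rim and the lid's origin is 38 mm above the pot's underside.
- pot_slot (a point): Outer end, at rim height, of the slot at the pot's +x (44 mm from the axis); the other is opposite. Slots are 15 mm wide. From each a channel for a lid lug runs clockwise (seen from above) under the rim to a stop at 1.35 rad; counter-clockwise it is closed. A spring catch in one channel pushes lightly on the lug from about 0.7 rad on and clicks behind the lug near the stop.
- cork_disc (a joint): Tilt (rad) of the cork disc in the pot, 0 = flat on the floor; it starts at 0.2 to 0.34 and stays where it is pushed. Disc 68 mm across, 6 mm thick, held by friction at its low edge, at the pot's +x side; the high edge is at the pot's -x side. 2 to 3 N pressed down on the high half moves it; flat, its top is 14 mm above the pot's underside.
- disc_high (a point): Point on the top face of the cork disc, 6 mm inside its highest edge.
- lid: Loose round aluminium lid, about 130 to 250 g, standing right way up on the shelf. Origin: centre of its underside (foot of the spigot), z up. Spigot 68 mm across, 14 mm high, foot chamfered 3 mm; above it a plate 96 mm across, 14 to 19 mm above the origin, with two tabs reaching 52 mm from the axis, above the lugs. The same turned by half a turn.
- lid_bar (a point): Centre of the top of the lid's wooden grip bar, 49 mm above the lid's origin. The bar is 60 mm long (along the lid's x), 14 mm wide and 30 mm high, standing on the plate.
- lid_lug (a point): Tip of the lug at the lid's +x, 41.5 mm from the axis; the other is opposite at -x. Lugs are 10 mm wide, 7 mm high, at the foot of the spigot, below the tabs and the ends of the bar. The lid enters with its x axis along the pot's x axis (either way round), then turns clockwise.
- stylus_gauge: Bystander: black plastic stylus gauge, 75 x 22 x 26 mm, loose. Origin: centre of its underside.
- remote: Bystander: wooden speaker remote with a rubber button, 110 x 42 x 19 mm, loose. Origin: centre of its underside.
- clamp_box: Bystander: empty clear acrylic box with a shut lid, 112 x 112 x 65 mm, loose. Origin: centre of its underside.
- bookend: Bystander: L-shaped steel bookend, foot 100 x 120 mm, upright plate 143 mm high at its -y edge, loose. Origin: centre of its underside.
Things that resemble listed ones, but are neither listed nor needed, are in the scene too. Leave any red or yellow look-alike of the lid alone.

How it is judged:
On the way, in this order (a step that is already met when the one before it is completed fails the run):
1. the cork disc is pressed flat, before the lid is in the pot (value of joint cork_disc below 0.05 rad and (horizontal distance between lid and pot above 0.06 m or z of lid in the frame of pot above 0.06 m)), for 0.2 s.
2. the lid is down in the pot with its lugs through the slots, not yet turned (z of lid in the frame of pot between 0.0345 and 0.0415 m and horizontal distance between lid and pot below 0.005 m and angle between lid's own z axis and vertical below 0.08 rad and angle between the x axis of lid and the x axis of pot, either way round below 0.25 rad), for 0.1 s.
At the end, for the whole second after the job is handed in: The cork disc lies flat (tilt under 0.05 rad); the lid is seated in the pot (origin 34.5 to 41.5 mm above the pot's, within 5 mm of its axis, tilt under 0.08 rad), turned 0.45 to 0.92 rad clockwise from the slots, at rest, and still gripped by the fingers (over 2 N) through the last second (value of joint cork_disc below 0.05 rad and z of lid in the frame of pot between 0.0345 and 0.0415 m and horizontal distance between lid and pot below 0.005 m and angle between lid's own z axis and vertical below 0.08 rad and angle between the x axis of lid and the x axis of pot, either way round between 0.45 and 0.92 rad and contact force between the fingers and lid above 2 N and linear speed of lid below 0.02 m/s and angular speed of lid below 0.15 rad/s); the arm keeps its last pose, push and grip.
It fails at once if the lid is turned on into its lock (past 1.1 rad) (z of lid in the frame of pot between 0.0345 and 0.0415 m and horizontal distance between lid and pot below 0.005 m and angle between lid's own z axis and vertical below 0.08 rad and angle between the x axis of lid and the x axis of pot, either way round above 1.1 rad).
It fails at once if the stylus gauge is disturbed (moved over 20 mm) (distance of stylus_gauge from where it was at the start of the episode above 0.02 m).
It fails at once if the remote is disturbed (moved over 20 mm) (distance of remote from where it was at the start of the episode above 0.02 m).
It fails at once if the clamp box is disturbed (moved over 20 mm) (distance of clamp_box from where it was at the start of the episode above 0.02 m).
It fails at once if the bookend is disturbed (moved over 20 mm) (distance of bookend from where it was at the start of the episode above 0.02 m).
It also fails if it takes over 61 s, if anything falls off the work surface, if the arm or the gripper's body presses on something with over 40 N, if the wrist force passes 120 N, or if a joint passes its speed limit or range.

## Working session

There is one attempt and no reset: what is moved stays moved. The work goes in short steps, Python scripts to look and compute and a tool call to move; the robot and the scene stay as the last step left them, time stands still between calls to the robot, and variables do not carry over. Pictures are saved under pics/ and viewed, and the job is handed in when it is done.

Besides the shell and the picture viewer there is one more tool, called by a JSON object that holds its "fn" and its "kwargs". apply_moves: Moves the arm, as the interface text tells. Scaled input: -1 to 1 covers 120 mm each way for a shift and 4 degrees each way for a turn. Its arguments: {"type":"object","properties":{"moves":{"type":"string"},"force":{"type":"number"}},"required":["moves"]}

```bash
mkdir -p pics; python3 - <<'E'
from station import bot, imaging, nets
import cv2,numpy as np
print(bot.get_obs())
for n in ("side","top"):
    p=imaging.read_camera(n)
    cv2.imwrite(f"pics/{n}0.png",p["image"][:,:,::-1])
    print(n,p["fx"],p["fy"],p["cx"],p["cy"],p["view"])
    for k in ["pot","lid","stylus_gauge","remote","clamp_box","bookend"]:
        print(k,[(np.round(r["rect"]).tolist(),round(r["score"],2)) for r in nets.spot_in(p,k)])
    for k in ["pot","pot_mouth","pot_slot","disc_high","lid","lid_bar","lid_lug"]:
        print(k,[(np.round(r["location"],1).tolist(),round(r["score"],2)) for r in nets.spot_point(p,k)])
E
```

```text
{'t': 0.0, 'q': array([ 1.12087002,  0.47780875,  0.02235517,  1.55647251, -0.01152054,
        1.10929823, -0.08309007]), 'joint_vel': array([-0.00076094,  0.0016715 ,  0.00199636,  0.00148054, -0.00057264,
       -0.00239863,  0.00126836]), 'joint_torque': array([ 1.91231034e-04, -5.96454549e+01,  1.60784896e+00, -2.81193495e+01,
        1.22398627e-02,  9.42255661e-03,  3.00949132e-07]), 'eef_pos': array([ 0.2260445 , -0.63538461,  0.23031132]), 'tool_rot': array([-4.82383617e-04,  8.17072549e-01, -5.76534116e-01, -7.94298254e-04]), 'contact_force': array([ 0.10608927, -0.01146955, -0.38485197]), 'torque': array([0.01631137, 0.01940988, 0.02519575]), 'gripper_width': 1.0010394636794784}
side 377.98713058176617 377.98713058176617 322.82179319978326 192.45749852150286 [[-0.87155581 -0.48994766 -0.01848687  0.45205985]
 [-0.29909357  0.56117089 -0.77177086  0.23489481]
 [ 0.38850162 -0.66711207 -0.63563195  0.72827761]
 [ 0.          0.          0.          1.        ]]
pot [([275.0, 240.0, 332.0, 298.0], 0.71)]
lid [([297.0, 198.0, 335.0, 231.0], 0.92), ([343.0, 172.0, 382.0, 199.0]
[... 1570 characters left out ...]
158.0, 206.0, 210.0], 0.92)]
bookend [([436.0, 181.0, 515.0, 242.0], 0.7), ([222.0, 231.0, 273.0, 276.0], 0.41)]
pot [([249.4, 251.5], 0.61)]
pot_mouth [([241.0, 251.1], 0.71), ([372.6, 225.8], 0.38)]
pot_slot [([236.0, 235.2], 0.95)]
disc_high [([248.8, 262.3], 0.79)]
lid [([386.9, 299.1], 0.94), ([378.5, 182.9], 0.87), ([369.7, 241.8], 0.74), ([313.1, 224.2], 0.67), ([433.4, 277.2], 0.55)]
lid_bar [([446.0, 276.1], 0.95), ([391.4, 298.3], 0.89), ([384.2, 182.4], 0.88), ([310.7, 218.4], 0.84), ([371.8, 234.7], 0.59), ([309.1, 160.4], 0.17)]
lid_lug [([296.3, 225.9], 0.87), ([421.5, 263.1], 0.87), ([372.7, 223.6], 0.85), ([367.2, 174.9], 0.77), ([372.9, 311.9], 0.59), ([310.6, 272.5], 0.42)]
```

View pics/side0.png

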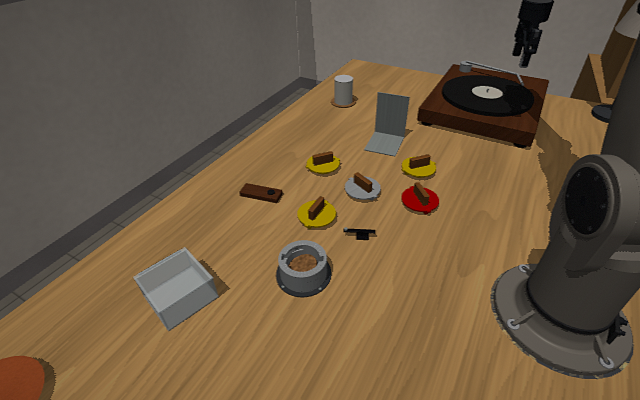

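View pics/top0.png

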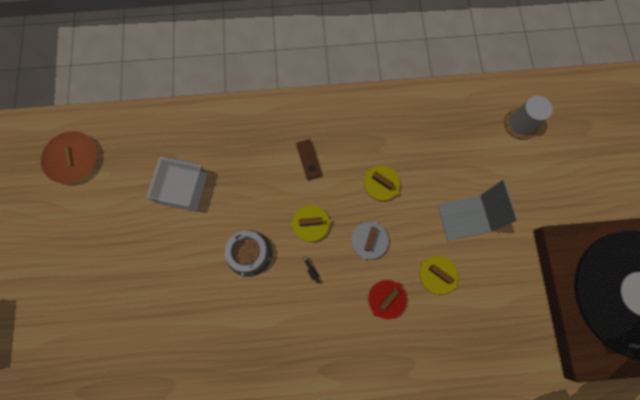

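```bash
python3 - <<'E'
import cv2,numpy as np
s=cv2.imread("pics/side0.png");t=cv2.imread("pics/top0.png")
a=cv2.resize(s[145:305,265:445],None,fx=4.4,fy=3.7,interpolation=cv2.INTER_CUBIC)
b=cv2.resize(t[155:325,215:465],None,fx=3.2,fy=3.2,interpolation=cv2.INTER_CUBIC)
cv2.imwrite("pics/side0c.png",a);cv2.imwrite("pics/top0c.png",b)
E
```

```text
(no output)
```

View pics/side0c.png

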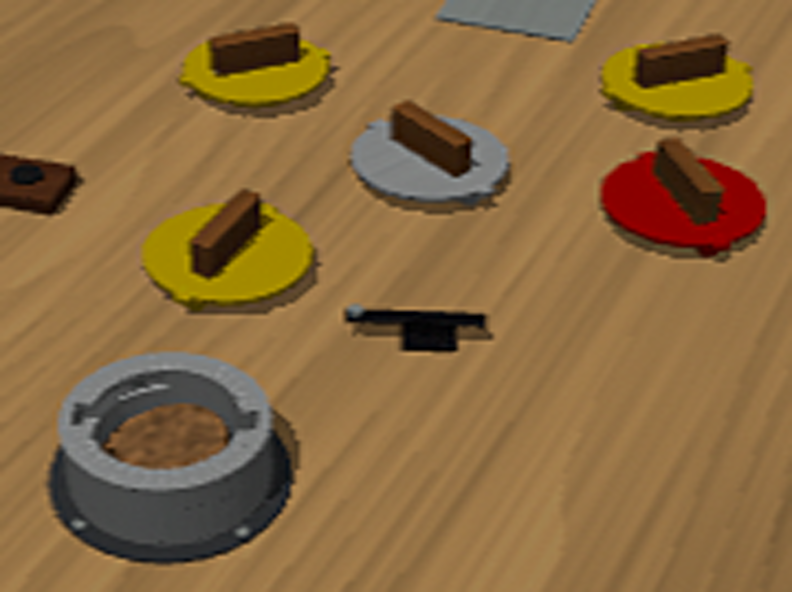

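View pics/top0c.png

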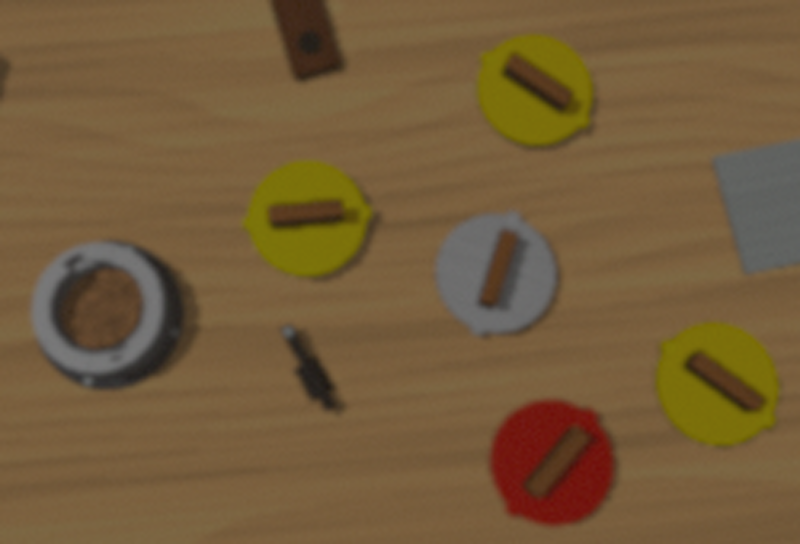

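Candidates for the lid, as pixels in the top view: yellow (382,183), (311,223) and (439,275), red (388,299), and bare grey aluminium (370,241). In the side view the grey one is at (362,188). I choose the grey one; the close crops show it has a plain metal plate, a bar and tabs. The pot is at top (248,252), with slots near (238,237) and (252,266).

```bash
cat > H.py <<'E'
from station import bot, imaging, nets
import cv2,numpy as np
from scipy.optimize import least_squares, minimize
def proj(p,X):
    X=np.atleast_2d(X); V=np.asarray(p["view"]); c=X@V[:3,:3].T+V[:3,3]
    return np.c_[p["fx"]*c[:,0]/c[:,2]+p["cx"], p["fy"]*c[:,1]/c[:,2]+p["cy"]]
def atz(p,uv,z):
    V=np.asarray(p["view"]);R=V[:3,:3];t=V[:3,3];o=-R.T@t
    d=R.T@np.array([(uv[0]-p["cx"])/p["fx"],(uv[1]-p["cy"])/p["fy"],1]); return o+d*(z-o[2])/d[2]
def tri(ps,uvs):
    A=[];b=[]
    for p,uv in zip(ps,uvs):
        V=np.asarray(p["view"]);R=V[:3,:3];o=-R.T@V[:3,3]
        d=R.T@np.array([(uv[0]-p["cx"])/p["fx"],(uv[1]-p["cy"])/p["fy"],1]);d/=np.linalg.norm(d)
        M=np.eye(3)-np.outer(d,d);A.append(M);b.append(M@o)
    x=np.linalg.lstsq(np.vstack(A),np.hstack(b),rcond=None)[0]
    return x,[float(np.linalg.norm(A[i]@x-b[i])) for i in range(len(ps))]
E
python3 - <<'E'
from H import *
P={n:imaging.read_camera(n) for n in ("side","top")}
ps=[P["side"],P["top"]]
for nm,uv in dict(bar=[(362.3,176.3),(371.8,234.7)],lid=[(362.1,188.7),(369.7,241.8)],mouth=[(303,255.6),(241,251.1)],slot=[(282.6,256.5),(236,235.2)],dhigh=[(311.4,264.6),(248.8,262.3)]).items():
    print(nm,tri(ps,uv))
for n in P:
  for k,c in (("pot",(303,265) if n=="side" else (248,252)),("lid",(362,188) if n=="side" else (370,241)),("lid_bar",(362,180) if n=="side" else (371,238))):
    for r in nets.outline_of(P[n],k):
        g=r["region"]; 
        if g[c[1],c[0]]: print(n,k,r["score"],g.sum(),r["rect"]); np.save(f"m_{n}_{k}.npy",g)
np.save("cams.npy",{n:{k:v for k,v in P[n].items()} for n in P},allow_pickle=True)
E
```

```text
bar (array([ 0.49293836, -0.16503192,  0.04912018]), [0.0019446417051865816, 0.001944641705186606])
lid (array([ 0.48518019, -0.16134183,  0.01156413]), [0.002373615199099919, 0.002373615199099966])
mouth (array([0.47755013, 0.15576315, 0.06689754]), [0.0015032428152536605, 0.001503242815253483])
slot (array([0.51965671, 0.16915851, 0.05462668]), [0.0015029039724146227, 0.0015029039724140383])
dhigh (array([0.45806274, 0.14590722, 0.03758584]), [0.004470614394949725, 0.00447061439494967])
side pot 0.77 2511 [272.7, 239.9, 333.7, 300.8]
side lid 0.85 753 [345.2, 171.4, 381.3, 201.4]
side lid_bar 0.95 694 [345.1, 170.5, 379.6, 198.9]
top pot 0.93 1745 [224.8, 229.5, 269.2, 277.4]
top lid 0.84 1089 [351.1, 223.1, 388.2, 261.2]
top lid_bar 0.85 1042 [353.1, 219.6, 386.4, 261.5]
```

```bash
cat > fit.py <<'E'
from H import *
def ring(r,z,n=64,a0=0,a1=2*np.pi):
    a=np.linspace(a0,a1,n); return np.c_[r*np.cos(a),r*np.sin(a),0*a+z]
def box(x,y,z0,z1):
    return np.array([[sx*x,sy*y,z] for z in(z0,z1) for sx,sy in((1,1),(1,-1),(-1,-1),(-1,1))])
S=4
def fill(L,p,X,off,lab,hull=True):
    u=(proj(p,X)-off+0.5)*S-0.5
    u=u.astype(np.float32)
    if hull:u=cv2.convexHull(u).reshape(-1,2)
    cv2.fillPoly(L,[np.round(u*16).astype(np.int32)],lab,shift=4)
def pose(X,q,z=0.0):
    c,s=np.cos(q[2]),np.sin(q[2]); return np.c_[q[0]+c*X[:,0]-s*X[:,1],q[1]+s*X[:,0]+c*X[:,1],X[:,2]+z]
def lid_label(p,q,off,hw,z=0.0):
    L=np.zeros((hw[0]*S,hw[1]*S),np.uint8)
    D=np.vstack([ring(.048,.014),ring(.048,.019)])
    fill(L,p,pose(D,q,z),off,1)
    for s in(1,-1):
        T=box(.008,.006,.014,.019);T[:,0]+=s*.044; fill(L,p,pose(T,q,z),off,1)
    fill(L,p,pose(ring(.048,.019),q,z),off,2)
    for s in(1,-1):
        T=box(.008,.006,.019,.019)[:4];T[:,0]+=s*.044; fill(L,p,pose(T,q,z),off,2)
    fill(L,p,pose(box(.03,.007,.019,.049),q,z),off,3)
    fill(L,p,pose(box(.03,.007,.049,.049)[:4],q,z),off,4)
    return L
def pot_label(p,q,off,hw):
    L=np.zeros((hw[0]*S,hw[1]*S),np.uint8)
    fill(L,p,pose(np.vstack([ring(.06,0),ring(.06,.003)]),q),off,1)
    fill(L,p,pose(np.vstack([ring(.05,.003),ring(.05,.052)]),q),off,2)
    fill(L,p,pose(ring(.05,.052),q),off,3)
    fill(L,p,pose(ring(.036,.052),q),off,4)
    for s in(1,-1):
        T=box(.005,.0075,.052,.052)[:4];T[:,0]+=s*.0395; fill(L,p,pose(T,q),off,4)
    return L
def cost(p,q,fn,off,hw,win,**k):
    img=p["image"][off[1]:off[1]+hw[0],off[0]:off[0]+hw[1]].astype(float)
    L=fn(p,q,off,hw,**k); n=int(L.max())+1
    W=np.stack([cv2.resize((L==i).astype(np.float32),(hw[1],hw[0]),interpolation=cv2.INTER_AREA) for i in range(n)],-1).reshape(-1,n)
    Y=img.reshape(-1,3); m=win.reshape(-1)
    A=W[m]; B=Y[m]; sol=np.linalg.lstsq(A,B,rcond=None)[0]
    return float(((A@sol-B)**2).mean())
def fit(ps,q0,fn,rad=28,mh=.02,**k):
    st=[]
    for p in ps:
        c=proj(p,[q0[0],q0[1],mh])[0]; r=rad if p["fx"]<385 else rad
        off=np.round(c).astype(int)-r; st.append((p,off,(2*r+1,2*r+1),np.ones((2*r+1,2*r+1),bool)))
    f=lambda v:sum(cost(p,np.array([v[0]/1000,v[1]/1000,v[2]/50]),fn,o,h,w,**k) for p,o,h,w in st)
    best=None
    for dy in (0,.12,-.12):
        v0=np.array([q0[0]*1000,q0[1]*1000,(q0[2]+dy)*50])
        r=minimize(f,v0,method="Nelder-Mead",options=dict(initial_simplex=v0+np.array([[0,0,0],[5,0,0],[0,5,0],[0,0,7]]),xatol=.05,fatol=.01))
        if best is None or r.fun<best.fun:best=r
    v=best.x; return np.array([v[0]/1000,v[1]/1000,v[2]/50]),best.fun
E
python3 - <<'E'
from fit import *
C=np.load("cams.npy",allow_pickle=True).item()
s,t=C["side"],C["top"]
# bar direction from top crop: ends (508,232),(488,305)->pixels
a=atz(t,(215+508/3.2,155+232/3.2),.049);b=atz(t,(215+488/3.2,155+305/3.2),.049);d=a-b
y0=np.arctan2(d[1],d[0]); print("bar yaw",y0)
a=atz(t,(238.4,236.9),.052);b=atz(t,(251.9,266.3),.052);d=a-b;yp=np.arctan2(d[1],d[0]);print("pot",(a+b)/2,yp,np.linalg.norm(d))
for nm,ps in (("side",[s]),("top",[t]),("both",[s,t])):
    print(nm,"lid",fit(ps,[.489,-.163,y0],lid_label,rad=26),"pot",fit(ps,[.478,.156,yp],pot_label,rad=36))
E
```

```text
bar yaw -0.3747352644802612
pot [0.47936586 0.14948589 0.052     ] 0.3837774969708132 0.08076517799702336
side lid (array([ 0.48766855, -0.16094203, -0.43468738]), np.float64(177.1106158360212)) pot (array([0.48293177, 0.14971775, 0.45038573]), np.float64(132.18234404284584))
top lid (array([ 0.48690837, -0.16180002, -0.40493   ]), np.float64(47.59710691817235)) pot (array([0.48185319, 0.14926023, 0.43022505]), np.float64(73.32678478926374))
both lid (array([ 0.48748755, -0.16083985, -0.42427179]), np.float64(232.0445450821117)) pot (array([0.48282795, 0.14969865, 0.43049769]), np.float64(209.93084132988812))
```

Both single-camera fits agree to about 1 mm: lid (0.487, -0.161), yaw -0.41; pot (0.4825, 0.1495), yaw 0.435. I start by shutting the gripper and moving towards the pot.

{"fn": "apply_moves", "kwargs": {"moves": "1 0 0 0 0 0 -0.66; 1 0 0 0 0 0 -0.66; 1 -0.09 -0.27 0 0 0 0; 1 -0.09 -0.27 0 0 0 0; 1 -0.09 -0.27 0 0 0 0; 1 -0.09 -0.27 0 0 0 0; 1 -0.09 -0.27 0 0 0 0; 1 -0.09 -0.27 0 0 0 0; 1 -0.09 -0.27 0 0 0 0; 1 -0.09 -0.27 0 0 0 0; 1 -0.09 -0.27 0 0 0 0; 1 -0.09 -0.27 0 0 0 0", "force": 40}}

```text
t: 2.8
eef_pos: [0.4759, -0.4005, 0.2315]
tool_rot: [0.0, 0.843, -0.538, 0.0]
contact_force: [0.3, -0.8, -0.2]
gripper_width: -0.002
```

```bash
cat > go.py <<'E'
from H import *
from scipy.spatial.transform import Rotation as Rn
import sys
def go(x,y,z,yaw=None):
    o=bot.get_obs();w=o["tool_rot"];R=Rn.from_quat([w[1],w[2],w[3],w[0]])
    d=R.inv().apply(np.array([x,y,z])-o["eef_pos"]);X=R.as_matrix()
    cy=np.arctan2(X[1,0],X[0,0])
    print("t",round(o["t"],2),"pos",np.round(o["eef_pos"],4),"yaw",round(cy,4),"tilt",np.round(X[:2,2],4),"F",np.round(o["contact_force"],2),"M",np.round(o["torque"],2),"w",round(o["gripper_width"],3),"q7",round(o["q"][6],2))
    print("units",np.round(d/.12,3),"norm rows>=",round(np.linalg.norm(d)/.0417,1))
    if yaw is not None:
        Rt=Rn.from_matrix(np.array([[np.cos(yaw),np.sin(yaw),0],[np.sin(yaw),-np.cos(yaw),0],[0,0,-1]]))
        print("turn units",np.round((R.inv()*Rt).as_rotvec(degrees=True)/4,3))
if __name__=="__main__": go(*[float(a) for a in sys.argv[1:]])
E
python3 go.py .4671 .1423 .15 -1.136
```

```text
t 2.8 pos [ 0.4759 -0.4005  0.2315] yaw -1.1369 tilt [ 0.0003 -0.0003] F [ 0.32 -0.8  -0.2 ] M [-0.02 -0.   -0.04] w -0.002 q7 -0.58
units [-4.135 -1.835  0.678] norm rows>= 13.2
turn units [-0.002 -0.005 -0.013]
```

{"fn": "apply_moves", "kwargs": {"moves": "1 -0.3 -0.13 0 0 0 0; 1 -0.3 -0.13 0 0 0 0; 1 -0.3 -0.13 0 0 0 0; 1 -0.3 -0.13 0 0 0 0; 1 -0.3 -0.13 0 0 0 0; 1 -0.3 -0.13 0 0 0 0; 1 -0.3 -0.13 0 0 0 0; 1 -0.3 -0.13 0 0 0 0; 1 -0.3 -0.13 0 0 0 0; 1 -0.3 -0.13 0 0 0 0; 1 -0.3 -0.13 0 0 0 0; 1 -0.3 -0.13 0 0 0 0"}}

```text
t: 3.8
eef_pos: [0.4628, 0.0707, 0.2317]
tool_rot: [-0.0, 0.843, -0.538, 0.0]
contact_force: [0.6, -0.2, -0.0]
gripper_width: -0.001
```

```bash
python3 go.py .4671 .1423 .09 -1.136
```

```text
t 3.8 pos [0.4628 0.0707 0.2317] yaw -1.1372 tilt [ 0.0011 -0.0001] F [ 0.63 -0.24 -0.  ] M [-0.01 -0.    0.  ] w -0.001 q7 -1.5
units [-0.527 -0.283  1.181] norm rows>= 3.8
turn units [-0.013 -0.008 -0.017]
```

{"fn": "apply_moves", "kwargs": {"moves": "1 -0.18 -0.095 0 0 0 0; 1 -0.18 -0.095 0 0 0 0; 1 -0.167 -0.093 0 0 0 0; 1 0 0 0.24 0 0 0; 1 0 0 0.24 0 0 0; 1 0 0 0.24 0 0 0; 1 0 0 0.24 0 0 0; 1 0 0 0.22 0 0 0; 1 0 0 0 0 0 0"}}

```text
t: 4.55
eef_pos: [0.4642, 0.1393, 0.0857]
tool_rot: [0.003, 0.843, -0.538, -0.002]
contact_force: [-1.3, -0.5, 0.2]
gripper_width: -0.002
```

```bash
python3 go.py .4671 .1423 .014 -1.136; python3 - <<'E'
from H import *
s=imaging.read_camera("side")["image"];t=imaging.read_camera("top")["image"]
a=cv2.resize(s[205:305,255:355],None,fx=4,fy=4,interpolation=3);b=cv2.resize(t[200:300,200:300],None,fx=4,fy=4,interpolation=3)
cv2.imwrite("pics/c1.png",np.hstack([a,b])[:,:,::-1])
E
```

```text
t 4.55 pos [0.4642 0.1393 0.0857] yaw -1.1366 tilt [-0.0074 -0.0024] F [-1.32 -0.52  0.22] M [ 0.03  0.08 -0.01] w -0.002 q7 -1.79
units [-0.012 -0.037  0.597] norm rows>= 1.7
turn units [ 0.111  0.013 -0.009]
```

View pics/c1.png

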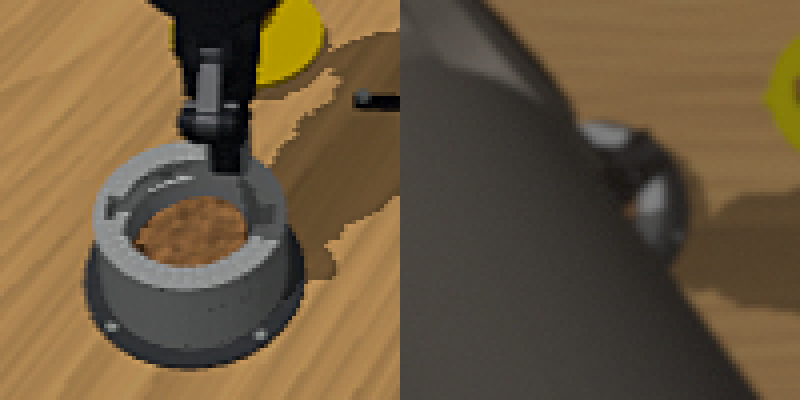

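{"fn": "apply_moves", "kwargs": {"moves": "1 0 0 0 0 0 0; 1 0 0 0 0 0 0; 1 0 0 0 0 0 0"}}

```text
t: 4.9
eef_pos: [0.4684, 0.1409, 0.0913]
tool_rot: [-0.001, 0.843, -0.538, 0.001]
contact_force: [0.6, 0.1, 0.3]
gripper_width: 0.002
```

```bash
python3 go.py .4671 .1423 .045 -1.136
```

```text
t 4.9 pos [0.4684 0.1409 0.0913] yaw -1.1372 tilt [0.003  0.0008] F [0.63 0.06 0.31] M [0.03 0.   0.06] w 0.002 q7 -1.79
units [-0.015  0.006  0.386] norm rows>= 1.1
turn units [-0.044 -0.008 -0.017]
```

{"fn": "apply_moves", "kwargs": {"moves": "1 -0.015 0 0.13 0 0 0; 1 0 0 0.13 0 0 0; 1 0 0 0.12 0 0 0; 1 0 0 0 0 0 0; 1 0 0 0 0 0 0; 1 0 0 0.05 0 0 0; 1 0 0 0.05 0 0 0; 1 0 0 0.05 0 0 0; 1 0 0 0 0 0 0"}}

```text
t: 5.65
eef_pos: [0.4663, 0.142, 0.0254]
tool_rot: [0.0, 0.843, -0.538, -0.0]
contact_force: [0.5, -0.7, 0.7]
gripper_width: -0.001
```

```bash
python3 go.py .4671 .1423 .014 -1.136
```

```text
t 5.65 pos [0.4663 0.142  0.0254] yaw -1.137 tilt [-0.0005 -0.0002] F [ 0.47 -0.65  0.7 ] M [-0.01  0.   -0.02] w -0.001 q7 -1.86
units [ 0.001 -0.007  0.095] norm rows>= 0.3
turn units [ 0.008  0.    -0.014]
```

{"fn": "apply_moves", "kwargs": {"moves": "1 0 0 0.035 0 0 0; 1 0 0 0.035 0 0 0; 1 0 0 0.025 0 0 0; 1 0 0 0 0 0 0; 1 0 0 0 0 0 0"}}

```text
t: 6.07
eef_pos: [0.4665, 0.1423, 0.0145]
tool_rot: [-0.0, 0.843, -0.538, -0.0]
contact_force: [0.0, 0.7, 0.3]
gripper_width: -0.003
```

```bash
python3 go.py .4671 .1423 .014 -1.136
```

```text
t 6.07 pos [0.4665 0.1423 0.0145] yaw -1.1368 tilt [-0.0001  0.0001] F [0.01 0.73 0.29] M [0.04 0.01 0.04] w -0.003 q7 -1.87
units [ 0.002 -0.004  0.004] norm rows>= 0.0
turn units [ 0.     0.002 -0.011]
```

{"fn": "apply_moves", "kwargs": {"moves": "1 0 0 0.012 0 0 0; 1 0 0 0.012 0 0 0; 1 0 0 0 0 0 0; 1 0 0 0 0 0 0"}}

```text
t: 6.4
eef_pos: [0.4667, 0.1423, 0.0133]
tool_rot: [0.0, 0.843, -0.538, 0.001]
contact_force: [-5.5, -1.9, 19.6]
gripper_width: 0.003
```

```bash
python3 go.py .4671 .1423 .014 -1.136
```

```text
t 6.4 pos [0.4667 0.1423 0.0133] yaw -1.1368 tilt [ 0.0009 -0.0006] F [-5.53 -1.91 19.61] M [-0.42  1.22 -0.01] w 0.003 q7 -1.88
units [ 0.002 -0.003 -0.006] norm rows>= 0.0
turn units [-0.008 -0.013 -0.012]
```

Firm contact with 20 N at z = 13.3 mm, where a flat disc's top should be. I lift off and verify.

{"fn": "apply_moves", "kwargs": {"moves": "1 0 0 0 0 0 0; 1 0 0 -0.1 0 0 0; 1 0 0 -0.2 0 0 0; 1 0 0 -0.25 0 0 0; 1 0 0 -0.25 0 0 0; 1 0 0 -0.25 0 0 0; 1 0 0 -0.25 0 0 0; 1 0.2 0.05 -0.2 0 0 0; 1 0.3 0.13 0 0 0 0; 1 0.3 0.13 0 0 0 0; 1 0.3 0.13 0 0 0 0; 1 0.3 0.13 0 0 0 0"}}

```text
t: 7.4
eef_pos: [0.475, -0.0407, 0.1923]
tool_rot: [-0.0, 0.843, -0.538, 0.001]
contact_force: [0.7, 0.1, -0.4]
gripper_width: -0.001
```

```bash
python3 go.py .4872 -.1613 .20 -1.986; python3 - <<'E'
from H import *
s=imaging.read_camera("side");t=imaging.read_camera("top")
a=cv2.resize(s["image"][205:305,255:355],None,fx=4,fy=4,interpolation=3);b=cv2.resize(t["image"][200:300,200:300],None,fx=4,fy=4,interpolation=3)
cv2.imwrite("pics/c2.png",np.hstack([a,b])[:,:,::-1])
q=(.4825,.1495,.435);c,sn=np.cos(.435),np.sin(.435)
for k in (0,.2,.3):
  x=.034-.062*np.cos(k)+.0;z=.014+.062*np.sin(k)
  X=[[q[0]+c*x,q[1]+sn*x,z]]
  print(k,proj(s,X),proj(t,X))
for p in (s,t): print([(r["location"],r["score"]) for r in nets.spot_point(p,"disc_high")])
E
```

```text
t 7.4 pos [ 0.475  -0.0407  0.1923] yaw -1.1364 tilt [ 0.0013 -0.0003] F [ 0.69  0.11 -0.44] M [-0.05 -0.05 -0.04] w -0.001 q7 -1.28
units [ 0.954  0.331 -0.064] norm rows>= 2.9
turn units [-2.000e-02 -4.000e-03  1.217e+01]
0 [[316.22086623 269.75670205]] [[253.09636241 261.72061559]]
0.2 [[315.4648136  265.98039692]] [[251.97796121 260.79562045]]
0.3 [[314.64963555 264.09135359]] [[251.25116827 260.01031016]]
[([313.0, 268.4], 0.57)]
[([250.8, 264.2], 0.66)]
```

View pics/c2.png

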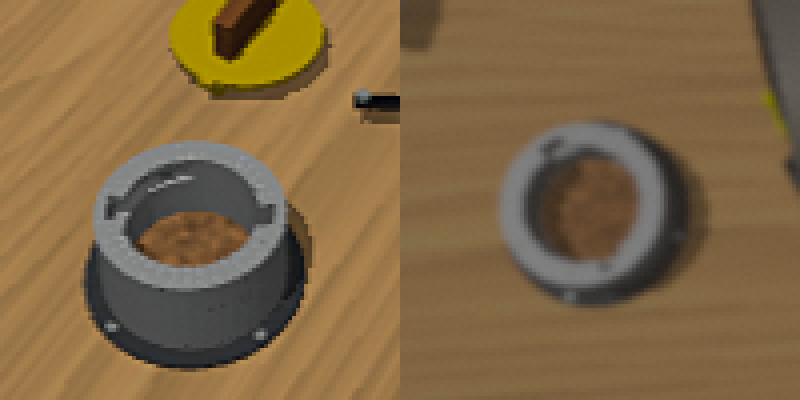

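The side crop shows the cork's far-left edge now sunk evenly, its top edge at row 212 against 195 before, so the disc is flat. Next is the grey lid.

{"fn": "apply_moves", "kwargs": {"moves": "-1 0.24 0.083 0 0 0 0; -1 0.24 0.083 0 0 0 0; -1 0.24 0.083 0 0 0 0; -1 0.234 0.082 0 0 0 0; -1 0 0 0 0 0 1; -1 0 0 0 0 0 1; -1 0 0 0 0 0 1; -1 0 0 0 0 0 1; -1 0 0 0 0 0 1; -1 0 0 0 0 0 1; -1 0 0 0 0 0 1; -1 0 0 0 0 0 1"}}

```text
t: 8.6
eef_pos: [0.4878, -0.1574, 0.1918]
tool_rot: [0.0, -0.662, 0.75, 0.0]
contact_force: [-0.1, -0.1, -0.8]
gripper_width: 1.001
```

{"fn": "apply_moves", "kwargs": {"moves": "-1 0 0 0 0 0 1; -1 0 0 0 0 0 1; -1 0 0 0 0 0 1; -1 0 0 0 0 0 1; -1 0 0 0 0 0 0.17; -1 0 0 0.2 0 0 0; -1 0 0 0.2 0 0 0; -1 0 0 0.2 0 0 0; -1 0 0 0.2 0 0 0; -1 0 0 0 0 0 0; -1 0 0 0 0 0 0"}}

```text
t: 9.52
eef_pos: [0.4867, -0.1582, 0.0952]
tool_rot: [-0.001, -0.547, 0.837, 0.001]
contact_force: [-0.4, -0.7, 0.0]
gripper_width: 1.004
```

```bash
python3 go.py .4872 -.1613 .024 -1.986;  python3 - <<'E'
from H import *
s=imaging.read_camera("side");t=imaging.read_camera("top")
a=cv2.resize(s["image"][120:220,310:410],None,fx=4,fy=4,interpolation=3);b=cv2.resize(t["image"][190:290,320:420],None,fx=4,fy=4,interpolation=3)
cv2.imwrite("pics/c3.png",np.hstack([a,b])[:,:,::-1])
E
```

```text
t 9.52 pos [ 0.4867 -0.1582  0.0952] yaw -1.9837 tilt [-0.0025  0.0011] F [-0.37 -0.71  0.04] M [ 0.01 -0.    0.01] w 1.004 q7 -1.86
units [ 0.022 -0.016  0.593] norm rows>= 1.7
turn units [0.039 0.001 0.033]
```

View pics/c3.png

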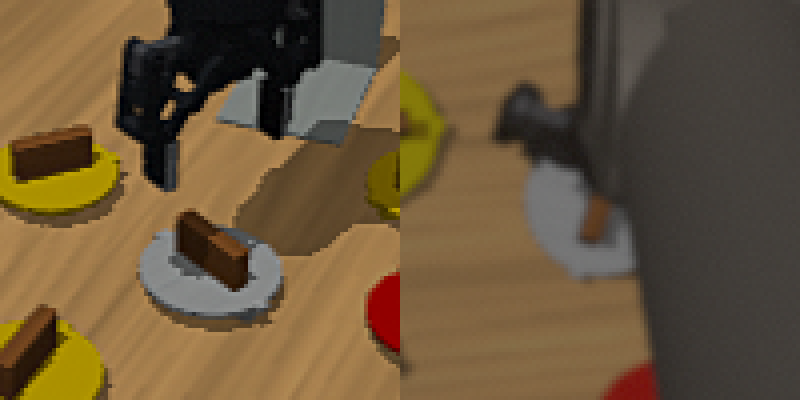

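Image c3 shows the open fingers straddling the grey lid's bar, whose top centre is near (212,235) in the left crop. I go down and grip.

{"fn": "apply_moves", "kwargs": {"moves": "-1 0.022 -0.016 0.12 0 0 0; -1 0 0 0.12 0 0 0; -1 0 0 0.12 0 0 0; -1 0 0 0.12 0 0 0; -1 0 0 0.11 0 0 0; -1 0 0 0 0 0 0; -1 0 0 0 0 0 0; 1 0 0 0 0 0 0; 1 0 0 0 0 0 0; 1 0 0 0 0 0 0; 1 0 0 0 0 0 0; 1 0 0 0 0 0 0", "force": 50}}

```text
t: 10.62
eef_pos: [0.4881, -0.1628, 0.0255]
tool_rot: [0.0, -0.546, 0.838, -0.0]
contact_force: [0.5, 0.1, -0.5]
gripper_width: 0.297
```

{"fn": "apply_moves", "kwargs": {"moves": "1 0 0 0 0 0 0; 1 0 0 0 0 0 0; 1 0 0 0 0 0 0; 1 0 0 0 0 0 0"}}

```text
t: 10.95
eef_pos: [0.4883, -0.1627, 0.0255]
tool_rot: [0.0, -0.546, 0.838, -0.0]
contact_force: [-0.3, 1.2, 5.6]
gripper_width: 0.152
```

```bash
python3 go.py .4872 -.1613 .15 -1.136
```

```text
t 10.95 pos [ 0.4883 -0.1627  0.0255] yaw -1.9864 tilt [ 0.0008 -0.0001] F [-0.28  1.24  5.58] M [ 0.15  0.09 -0.05] w 0.152 q7 -1.88
units [-0.007  0.013 -1.038] norm rows>= 3.0
turn units [-1.2000e-02 -2.0000e-03 -1.2181e+01]
```

{"fn": "apply_moves", "kwargs": {"moves": "1 0 0 -0.08 0 0 0; 1 0 0 -0.16 0 0 0; 1 0 0 -0.2 0 0 0; 1 0 0 -0.2 0 0 0; 1 0 0 -0.2 0 0 0; 1 0 0 -0.2 0 0 0; 1 0 0 0 0 0 0", "force": 80}}

```text
t: 11.53
eef_pos: [0.4902, -0.1634, 0.1544]
tool_rot: [0.002, -0.546, 0.838, -0.003]
contact_force: [0.6, -0.3, -1.3]
gripper_width: 0.148
```

{"fn": "apply_moves", "kwargs": {"moves": "1 0 0 0 0 0 -1; 1 0 0 0 0 0 -1; 1 0 0 0 0 0 -1; 1 0 0 0 0 0 -1; 1 0 0 0 0 0 -1; 1 0 0 0 0 0 -1; 1 0 0 0 0 0 -1; 1 0 0 0 0 0 -1; 1 0 0 0 0 0 -1; 1 0 0 0 0 0 -1; 1 0 0 0 0 0 -1; 1 0 0 0 0 0 -1"}}

```text
t: 12.53
eef_pos: [0.487, -0.1627, 0.1492]
tool_rot: [0.0, 0.84, -0.542, -0.001]
contact_force: [-0.1, 0.3, -1.5]
gripper_width: 0.142
```

```bash
python3 go.py .4825 .1495 .15 -1.136;  python3 - <<'E'
from H import *
s=imaging.read_camera("side");t=imaging.read_camera("top")
a=cv2.resize(s["image"][80:220,310:450],None,fx=2.9,fy=2.9,interpolation=3);b=cv2.resize(t["image"][170:310,300:440],None,fx=2.9,fy=2.9,interpolation=3)
cv2.imwrite("pics/c4.png",np.hstack([a,b])[:,:790,::-1])
E
```

```text
t 12.53 pos [ 0.487  -0.1627  0.1492] yaw -1.1454 tilt [-0.0017  0.0003] F [-0.07  0.26 -1.5 ] M [-0.05 -0.04  0.04] w 0.142 q7 -1.07
units [-2.385 -1.04  -0.006] norm rows>= 7.5
turn units [ 0.02   0.015 -0.134]
```

View pics/c4.png

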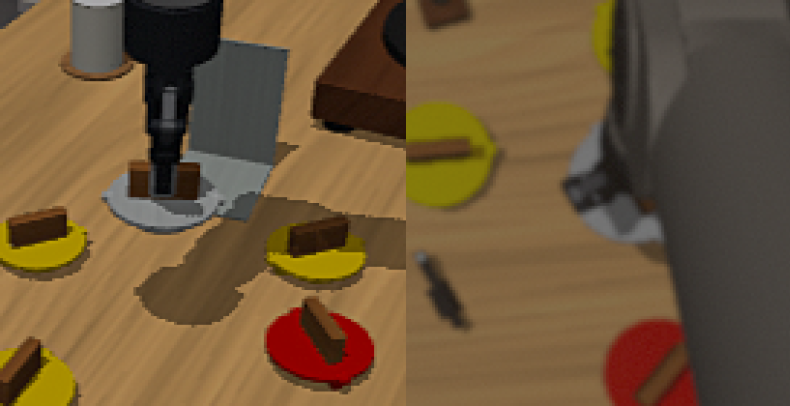

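Lid held level, with the weight reading 1.5 N. I carry it over to the pot.

{"fn": "apply_moves", "kwargs": {"moves": "1 -0.24 -0.105 0 0 0 -0.13; 1 -0.24 -0.105 0 0 0 0; 1 -0.24 -0.105 0 0 0 0; 1 -0.24 -0.105 0 0 0 0; 1 -0.24 -0.105 0 0 0 0; 1 -0.24 -0.105 0 0 0 0; 1 -0.24 -0.105 0 0 0 0; 1 -0.24 -0.105 0 0 0 0; 1 -0.24 -0.105 0 0 0 0; 1 -0.225 -0.1 0 0 0 0; 1 0 0 0 0 0 0; 1 0 0 0 0 0 0"}}

```text
t: 13.63
eef_pos: [0.4818, 0.1516, 0.1496]
tool_rot: [-0.0, 0.843, -0.539, -0.0]
contact_force: [-0.0, -1.5, -2.0]
gripper_width: 0.145
```

{"fn": "apply_moves", "kwargs": {"moves": "1 0 0 0.1 0 0 0; 1 0 0 0.1 0 0 0; 1 0 0 0 0 0 0; 1 0 0 0 0 0 0; 1 0 0 0 0 0 0; 1 0 0 0 0 0 0"}}

```text
t: 14.13
eef_pos: [0.4829, 0.1493, 0.1264]
tool_rot: [-0.0, 0.842, -0.54, 0.0]
contact_force: [0.1, -0.7, -2.2]
gripper_width: 0.146
```

```bash
python3 go.py .4838 .1501 .09 -1.136;  python3 - <<'E'
from fit import *
s=imaging.read_camera("side");t=imaging.read_camera("top")
a=cv2.resize(s["image"][185:305,255:355],None,fx=4,fy=4,interpolation=3);b=cv2.resize(t["image"][190:310,205:305],None,fx=4,fy=4,interpolation=3)
cv2.imwrite("pics/c5.png",np.hstack([a,b])[:,:,::-1])
np.save("hov.npy",{"side":s,"top":t},allow_pickle=True)
o=bot.get_obs();print(o["eef_pos"])
E
```

```text
t 14.13 pos [0.4829 0.1493 0.1264] yaw -1.1409 tilt [0.0009 0.0001] F [ 0.14 -0.73 -2.18] M [-0.02  0.    0.02] w 0.146 q7 -1.76
units [-0.003 -0.009  0.304] norm rows>= 0.9
turn units [-0.012 -0.005 -0.07 ]
[0.48292222 0.14955256 0.12643629]
```

View pics/c5.png

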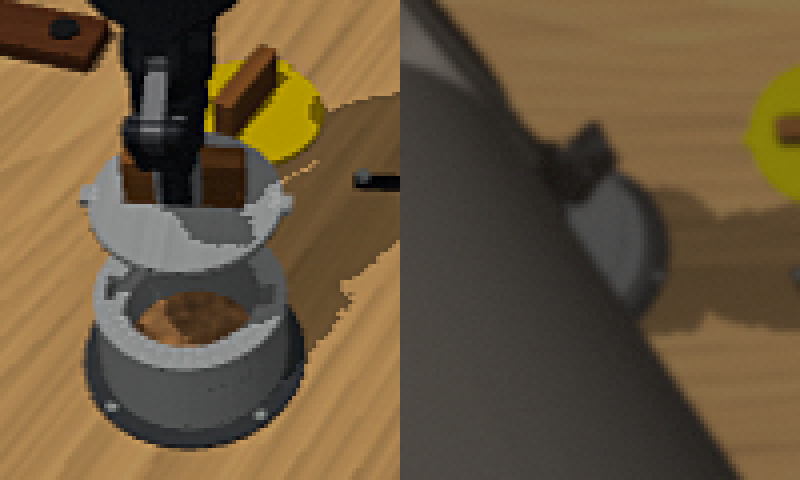

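```bash
python3 - <<'E'
from fit import *
C=np.load("hov.npy",allow_pickle=True).item(); s=C["side"]
e=np.array([.4829,.1494]);yaw=-1.1409
def draw(q,z,name):
    im=cv2.resize(s["image"][185:305,255:355],None,fx=5,fy=5,interpolation=3)[:,:,::-1].copy()
    f=lambda X:np.round((proj(s,X)-[255,185]+.5)*5).astype(int)
    cv2.polylines(im,[f(pose(ring(.048,.019),q,z))],True,(0,0,255),1)
    for sg in(1,-1):
        T=box(.004,.005,.019,.019)[:4];T[:,0]+=sg*.048;cv2.polylines(im,[f(pose(T,q,z))],True,(0,255,0),1)
    cv2.polylines(im,[f(pose(box(.03,.007,.049,.049)[:4],q,z))],True,(255,0,0),1)
    p=(.4825,.1495,.435)
    cv2.polylines(im,[f(pose(ring(.05,.052),p))],True,(0,0,255),1);cv2.polylines(im,[f(pose(ring(.036,.052),p))],True,(0,0,255),1)
    for sg in(1,-1):
        T=box(.005,.0075,.052,.052)[:4];T[:,0]+=sg*.039;cv2.polylines(im,[f(pose(T,p))],True,(0,255,0),1)
    cv2.imwrite(name,im)
y=yaw+np.pi/2
ay=np.array([np.sin(yaw),-np.cos(yaw)])
q0=np.array([*(e+.0015*ay),y]); z=.1264-.0255
print(q0,z)
draw(q0,z,"pics/ov1.png")
# masked fit
off=np.array([268,212]);hw=(48,70)
ok=np.ones(hw,bool)
hsvv=s["image"][off[1]:off[1]+hw[0],off[0]:off[0]+hw[1]].astype(int)
u0,v0=255+115/4,185
ok[:max(0,int(185+212/4)-off[1]),int(255+115/4)-off[0]:int(255+250/4)-off[0]]=False  # gripper/bar region
ok[int(185+255/4)-off[1]:,:]=False
from scipy.optimize import minimize
f=lambda v:cost(s,np.array([v[0]/1000,v[1]/1000,v[2]/50]),lid_label,off,hw,ok,z=z)
for st in (q0,q0+[.003,.002,.05],q0+[-.003,-.002,-.05]):
    v=np.array([st[0]*1000,st[1]*1000,st[2]*50]);r=minimize(f,v,method="Nelder-Mead",options=dict(initial_simplex=v+np.array([[0,0,0],[3,0,0],[0,3,0],[0,0,3]])))
    b=r.x/[1000,1000,50]; d=b[:2]-e; print(b,r.fun,"off tool x,y mm",1e3*d@[np.cos(yaw),np.sin(yaw)],1e3*d@ay, "dyaw",b[2]-y)
E
```

```text
[0.48153649 0.14877484 0.42989633] 0.10090000000000002
[0.48175864 0.14866271 0.40618449] 951.1515656240837 off tool x,y mm 0.1945061498693481 1.344792124961396 dyaw -0.023711840311901322
[0.48191086 0.14860925 0.40269555] 951.6197705069324 off tool x,y mm 0.3065520537869749 1.2287002666448967 dyaw -0.027200774671809647
[0.4812119  0.14894046 0.39049942] 951.0850937388064 off tool x,y mm -0.28583881212936985 1.7260231343770074 dyaw -0.03939690301839749
```

View pics/ov1.png

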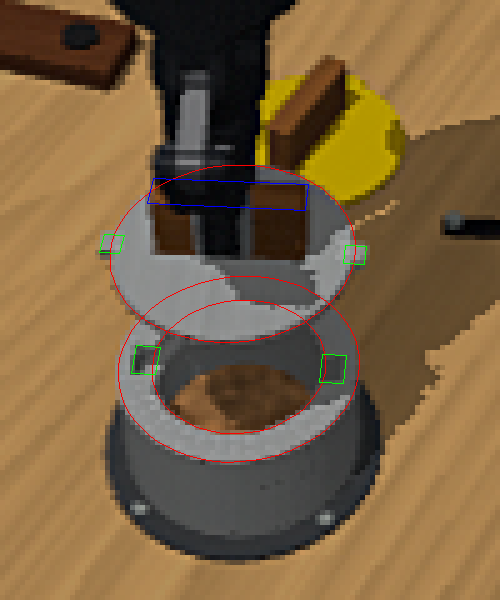

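The overlay matches both lid and pot: red rims and green tabs and slots are within about 1 px. The lid centre sits 1.5 mm along tool y from the TCP, so I aim the TCP at (0.4838, 0.1501).

{"fn": "apply_moves", "kwargs": {"moves": "1 -0.003 -0.01 0.1 0 0 -0.07; 1 0 0 0.12 0 0 0; 1 0 0 0.1 0 0 0; 1 0 0 0 0 0 0; 1 0 0 0 0 0 0; 1 0 0 0 0 0 0; 1 0 0 0 0 0 0"}}

```text
t: 14.82
eef_pos: [0.4838, 0.1508, 0.0879]
tool_rot: [-0.0, 0.843, -0.537, 0.0]
contact_force: [0.4, -0.1, -1.8]
gripper_width: 0.148
```

```bash
python3 go.py .4838 .1501 .0635 -1.136
```

```text
t 14.82 pos [0.4838 0.1508 0.0879] yaw -1.1347 tilt [0.0009 0.0004] F [ 0.39 -0.14 -1.84] M [-0.05  0.    0.01] w 0.148 q7 -1.8
units [0.005 0.003 0.203] norm rows>= 0.6
turn units [-0.014 -0.001  0.019]
```

{"fn": "apply_moves", "kwargs": {"moves": "1 0.004 0.002 0.05 0 0 0; 1 0 0 0.04 0 0 0; 1 0 0 0.04 0 0 0; 1 0 0 0 0 0 0; 1 0 0 0 0 0 0"}}

```text
t: 15.23
eef_pos: [0.483, 0.1499, 0.0714]
tool_rot: [0.0, 0.843, -0.537, -0.0]
contact_force: [0.0, -0.4, -0.9]
gripper_width: 0.144
```

```bash
python3 go.py .4838 .1501 .0635 -1.136
```

```text
t 15.23 pos [0.483  0.1499 0.0714] yaw -1.1346 tilt [-0.001  -0.0003] F [ 0.01 -0.42 -0.86] M [0.05 0.03 0.01] w 0.144 q7 -1.81
units [ 0.001 -0.007  0.065] norm rows>= 0.2
turn units [0.014 0.002 0.019]
```

The lid foot is about 6 mm below the rim with no contact force, so the lugs have entered the slots. I continue down to seat it.

{"fn": "apply_moves", "kwargs": {"moves": "1 0 0 0.03 0 0 0; 1 0 0 0.025 0 0 0; 1 0 0 0.012 0 0 0; 1 0 0 0 0 0 0; 1 0 0 0 0 0 0"}}

```text
t: 15.65
eef_pos: [0.4833, 0.15, 0.0637]
tool_rot: [0.0, 0.843, -0.537, -0.0]
contact_force: [0.2, -0.2, -1.8]
gripper_width: 0.146
```

```bash
python3 go.py .4838 .1501 .0635 -1.136
```

```text
t 15.65 pos [0.4833 0.15   0.0637] yaw -1.1347 tilt [-0.0002 -0.0001] F [ 0.2  -0.17 -1.85] M [ 0.06  0.04 -0.01] w 0.146 q7 -1.82
units [ 0.001 -0.004  0.001] norm rows>= 0.0
turn units [0.002 0.    0.018]
```

{"fn": "apply_moves", "kwargs": {"moves": "1 0 0 0.006 0 0 0; 1 0 0 0.006 0 0 0; 1 0 0 0 0 0 0; 1 0 0 0 0 0 0"}}

```text
t: 15.98
eef_pos: [0.4834, 0.15, 0.0635]
tool_rot: [0.0, 0.843, -0.537, 0.0]
contact_force: [-4.7, -1.5, 14.0]
gripper_width: 0.148
```

```bash
python3 go.py .4838 .1501 .0635 -1.136; python3 - <<'E'
from fit import *
s=imaging.read_camera("side")
im=cv2.resize(s["image"][195:305,255:355],None,fx=5,fy=5,interpolation=3)[:,:,::-1].copy()
cv2.imwrite("pics/c6.png",im)
E
```

```text
t 15.98 pos [0.4834 0.15   0.0635] yaw -1.1348 tilt [ 0.0003 -0.0007] F [-4.67 -1.46 13.95] M [-0.34  1.07 -0.01] w 0.148 q7 -1.82
units [ 0.    -0.004  0.   ] norm rows>= 0.0
turn units [-0.    -0.011  0.017]
```

View pics/c6.png

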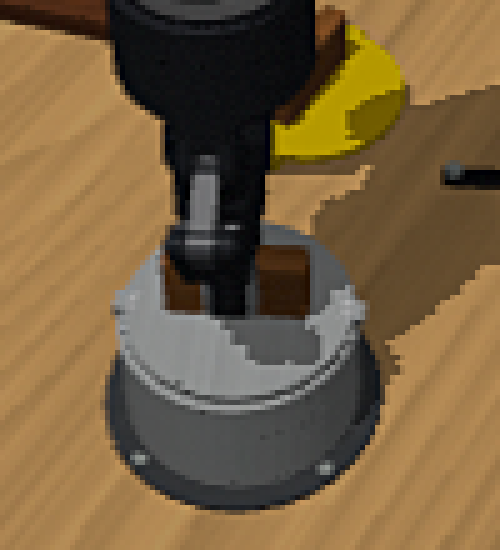

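Seated: z is 63.5 mm as predicted, 14 N of contact, and the tabs sit level on the rim. I ease the push and turn clockwise about 38°.

{"fn": "apply_moves", "kwargs": {"moves": "1 0 0 -0.008 0 0 0; 1 0.001 0 0 0 0 0.8; 1 0.001 0 0 0 0 0.8; 1 0.001 0 0 0 0 0.8; 1 0.001 0 0 0 0 0.8; 1 0.001 0 0 0 0 0.8; 1 0 0 0 0 0 0; 1 0 0 0 0 0 0"}}

```text
t: 16.7
eef_pos: [0.4841, 0.1496, 0.0636]
tool_rot: [-0.0, 0.761, -0.649, 0.0]
contact_force: [-0.4, 0.9, 1.9]
gripper_width: 0.147
```

```bash
python3 go.py .4839 .1492 .0635 -1.806
```

```text
t 16.7 pos [0.4841 0.1496 0.0636] yaw -1.4126 tilt [0.001  0.0002] F [-0.41  0.91  1.93] M [ 0.02 -0.01 -0.1 ] w 0.147 q7 -2.05
units [0.003 0.002 0.   ] norm rows>= 0.0
turn units [-1.400e-02  4.000e-03  5.634e+00]
```

Turning freely, with the moment about z only 0.1 N m. I turn the rest.

{"fn": "apply_moves", "kwargs": {"moves": "1 0.001 0 0 0 0 0.8; 1 0.001 0 0 0 0 0.8; 1 0 0 0 0 0 0.8; 1 0 0 0 0 0 0.8; 1 0 0 0 0 0 0.8; 1 0 0 0 0 0 0.8; 1 0 0 0 0 0 0.8; 1 0 0 0 0 0 0; 1 0 0 0 0 0 0; 1 0 0 0 0 0 0; 1 0 0 0 0 0 0"}}

```text
t: 17.62
eef_pos: [0.484, 0.1494, 0.0636]
tool_rot: [0.0, -0.62, 0.784, -0.0]
contact_force: [0.2, 0.7, 4.6]
gripper_width: 0.145
```

```bash
python3 go.py .4839 .1492 .0635 -1.806; python3 - <<'E'
from fit import *
s=imaging.read_camera("side");o=bot.get_obs()
im=cv2.resize(s["image"][195:305,255:355],None,fx=5,fy=5,interpolation=3)[:,:,::-1].copy()
yaw=-1.806
f=lambda X:np.round((proj(s,X)-[255,195]+.5)*5).astype(int)
for sg in(1,-1):
    T=box(.004,.005,.019,.019)[:4];T[:,0]+=sg*.048;cv2.polylines(im,[f(pose(T,(.4825,.1495,yaw+np.pi/2),.038))],True,(0,255,0),1)
cv2.polylines(im,[f(pose(ring(.048,.019),(.4825,.1495,0),.038))],True,(0,0,255),1)
cv2.imwrite("pics/c7.png",im)
t=imaging.read_camera("top");cv2.imwrite("pics/t7.png",np.vstack([s["image"][60:340],t["image"][100:340]])[:,:,::-1])
E
```

```text
t 17.62 pos [0.484  0.1494 0.0636] yaw -1.8034 tilt [0.0008 0.0004] F [0.19 0.69 4.64] M [ 0.02 -0.07 -0.04] w 0.145 q7 -2.38
units [0.002 0.001 0.   ] norm rows>= 0.0
turn units [-0.009  0.008  0.037]
```

View pics/c7.png

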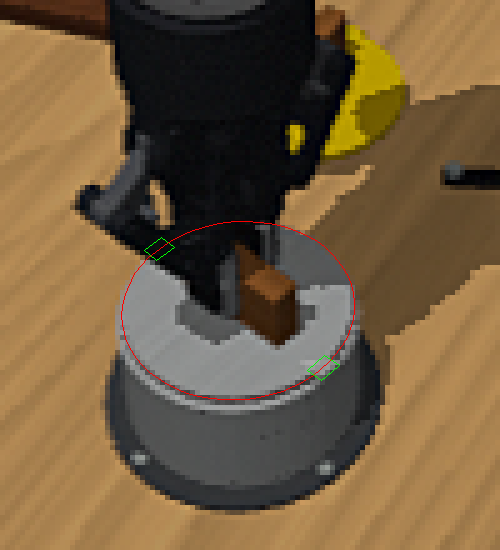

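View pics/t7.png

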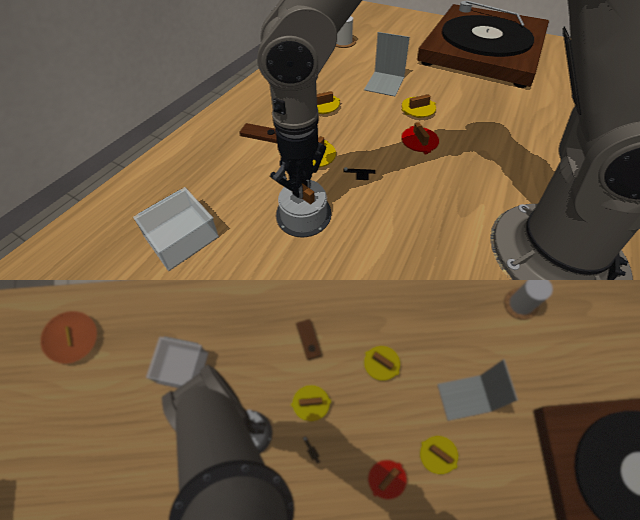

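The tab sits at (322,368) in the crop, on the prediction for a 0.67 rad turn. The lid lies on the rim and the bystanders look unmoved. I settle for a moment and hand in.

{"fn": "apply_moves", "kwargs": {"moves": "1 0 0 0 0 0 0; 1 0 0 0 0 0 0; 1 0 0 0 0 0 0; 1 0 0 0 0 0 0; 1 0 0 0 0 0 0; 1 0 0 0 0 0 0"}}

```text
t: 18.22
eef_pos: [0.484, 0.1493, 0.0636]
tool_rot: [0.0, -0.62, 0.785, -0.0]
contact_force: [-0.2, 0.3, 5.1]
gripper_width: 0.148
```

```bash
python3 go.py .4839 .1492 .0635 -1.806; python3 -c "
from station import bot
print(bot.hand_in())"
```

```text
t 18.22 pos [0.484  0.1493 0.0636] yaw -1.8043 tilt [0.0008 0.0003] F [-0.22  0.31  5.13] M [ 0.09 -0.1   0.02] w 0.148 q7 -2.38
units [0.001 0.001 0.   ] norm rows>= 0.0
turn units [-0.01   0.007  0.025]
the job is handed in; nothing more can be done
None
```

I pressed the cork disc flat, seated the grey lid in the pot, turned it clockwise about 0.67 rad (38°), and handed in at 18.2 s with the lid still gripped. `hand_in` gives no verdict.

- **Cork disc:** the shut fingers stopped on it with about 20 N at z = 13 mm, where a flat disc's top should be (14 mm). The picture afterwards showed it lying flat.
- **Seating:** the lugs went through the slots without force. The lid came to rest about 38 mm above the pot's underside, level on the rim.
- **Turn and grip:** the lid turned freely with almost no resisting moment, and no lock click was reached. The visible tab is where a 0.67 rad turn should put it. The grip is set to 80 N, the jaws are stopped on the bar, and the reading is steady with about 5 N of upward reaction.
- **Other things on the shelf:** by eye, the last pictures show them where they were; I did not measure them. In the top view the arm hid the pot and lid, so the final tab check rests on the side camera alone.

No check failed. The camera fits agreed with each other to about 1 mm, apart from the lid's yaw in the hand. There the masked image fit read 0.02 to 0.04 rad off the gripper's, which is well inside the tolerance.

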